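Pack the cells into the charger tube and switch it on

TASK

Put every loose battery cell on the desk, button end up, into the tube of the desk charger and press them down with the packing rod until the whole stack sits firmly on the bottom, with no gaps. Then stand the rod back in its wooden stand and turn the charger's knob clockwise past its click to the end stop, and leave the other things on the desk where they are.

Things in the scene. Friction and masses are not known exactly. Their poses are not given: they have to be found in the camera images.
- charger: The desk charger, fixed: on a black base, a white housing 100 x 80 mm, 80 mm high, with a knob on top, and beside it, to the left, a square grey tube standing 140 mm high. Origin on the desk under it; x runs (roughly to the robot's left) from the knob's axis (x = -35 mm) to the tube's axis (x = +55 mm), z up.
- tube_mouth (a point): Centre of the open top of the square grey tube, 140 mm above the desk, axes as the charger's. 45 x 45 mm outside, straight square bore 30 x 30 mm, sloping black lips round the mouth. Sprung steel pads in the bore's +x wall grip the cells: one let go in the mouth sticks out by 5 to 14 mm; pushing it down takes about 5 to 15 N, and it stays where it is left.
- tube_floor (a point): Centre of the tube's bottom, inside, 10 mm above the desk, 130 mm straight below tube_mouth; same axes. Three packed cells reach 108 mm above it, two 72 mm, one 36 mm.
- rod_grip (a point): Middle of the handle of the packing rod, which stands upright in its stand: aluminium shaft 14 mm across and 105 mm long, then a black flange 30 mm across, 5 mm thick, then a dark wooden handle 22 mm across, 45 mm long. Above the tip: flange top 110 mm, this point 132.5 mm, handle top 155 mm. z points up the rod. About 100 g.
- rod_tip (a point): Centre of the flat lower end of the rod; z up the rod.
- stand_floor (a point): Bottom of the hole in the dark wooden rod stand, on the hole's axis, 10 mm above the desk. The stand is a block 64 x 64 x 60 mm high, fixed; its round hole is 17 mm across and 50 mm deep with a chamfered mouth 60 mm above the desk.
- knob_grip (a point): On the knob's axis at the height to grip it, 101 mm above the desk. The knob is a black disc 46 mm across with a bar on it 46 mm long, 14 mm wide, 24 mm high, its top 112 mm above the desk. This point's x axis lies along the bar and turns with it.
- knob (a joint): Angle of the knob in rad: 0 off, grows as it turns clockwise seen from above, end stop at 1.2. A sprung detent half-way (0.6) resists by about 0.13 N m at most; past it the knob snaps towards the end stop.
- cell0_mid (a point): Centre (half-way up) of a battery cell: a grey cylinder 26 mm across and 36 mm high over all, of which the top 2.5 mm is a steel button 10 mm across; z points to the button end. It starts upright on the desk with the button up. 60 g, bottom-heavy. Two or three cells are present.
- cell1_mid (a point): Centre (half-way up) of a battery cell, same as cell0.
- cell2_mid (a point): Centre (half-way up) of a battery cell, same as cell0.
- note_block: Bystander: a yellow block of sticky notes 77 x 77 x 24 mm; sizes along its own x, y, z; origin under its centre. Leave it.
- stapler: Bystander: a blue stapler 34 x 141 x 46 mm; sizes along its own x, y, z; origin under its centre. Leave it.
- usb_charger: Bystander: a white plug-in charger block 70 x 46 x 28 mm; sizes along its own x, y, z; origin under its centre. Leave it.
- glue_stick: Bystander: a glue stick 27 x 27 x 92 mm, standing; sizes along its own x, y, z; origin under its centre. Leave it.
Things that resemble listed ones, but are neither listed nor needed, are in the scene too. What is shaped like the part that bears cell2_mid but black is not meant.

How it is judged:
On the way, in this order (a step that is already met when the one before it is completed fails the run):
1. every cell is in the tube, packed to the bottom without gaps, and the rod presses the stack firmly (over 5 N) (horizontal distance between each of cell0_mid, cell1_mid, cell2_mid and tube_floor below 0.006 m and z of each of cell0_mid, cell1_mid, cell2_mid in the frame of tube_floor below 0.093 m and angle between each of cell0_mid, cell1_mid, cell2_mid's own z axis and vertical below 0.2 rad and (z of cell0_mid in the frame of tube_floor between 0.015 and 0.021 m or z of cell1_mid in the frame of tube_floor between 0.015 and 0.021 m or z of cell2_mid in the frame of tube_floor between 0.015 and 0.021 m) and (z of cell0_mid in the frame of tube_floor between 0.051 and 0.057 m or z of cell1_mid in the frame of tube_floor between 0.051 and 0.057 m or z of cell2_mid in the frame of tube_floor between 0.051 and 0.057 m) and (contact force between rod and cell0 above 5 N or contact force between rod and cell1 above 5 N or contact force between rod and cell2 above 5 N)), for 0.1 s.
2. the knob is turned past its click to the end stop (value of joint knob above 1.05 rad), for 0.2 s.
At the end, for the whole second after the job is handed in: Every cell present stands button end up in the tube, within 6 mm of its axis, the stack resting on the bottom with no gap (each within 3 mm of its place); the rod stands in its stand, tip within 6 mm of the hole's bottom, at rest; the knob is past its click, above 1.05 rad (horizontal distance between each of cell0_mid, cell1_mid, cell2_mid and tube_floor below 0.006 m and z of each of cell0_mid, cell1_mid, cell2_mid in the frame of tube_floor below 0.093 m and angle between each of cell0_mid, cell1_mid, cell2_mid's own z axis and vertical below 0.2 rad and (z of cell0_mid in the frame of tube_floor between 0.015 and 0.021 m or z of cell1_mid in the frame of tube_floor between 0.015 and 0.021 m or z of cell2_mid in the frame of tube_floor between 0.015 and 0.021 m) and (z of cell0_mid in the frame of tube_floor between 0.051 and 0.057 m or z of cell1_mid in the frame of tube_floor between 0.051 and 0.057 m or z of cell2_mid in the frame of tube_floor between 0.051 and 0.057 m) and value of joint knob above 1.05 rad and horizontal distance between rod_tip and stand_floor below 0.008 m and z of rod_tip in the frame of stand_floor below 0.006 m and angle between rod_tip's own z axis and vertical below 0.15 rad and linear speed of rod below 0.02 m/s); the robot touches nothing.
It fails at once if the note block is pushed away (more than 50 mm) (distance of note_block from where it was at the start of the episode above 0.05 m).
It fails at once if the stapler is pushed away (more than 50 mm) (distance of stapler from where it was at the start of the episode above 0.05 m).
It fails at once if the plug-in charger is pushed away (more than 50 mm) (distance of usb_charger from where it was at the start of the episode above 0.05 m).
It fails at once if the glue stick is pushed away (more than 50 mm) (distance of glue_stick from where it was at the start of the episode above 0.05 m).
Of cell0, cell1, cell2 only 2 to 3 are there at a start; the rules pass over those that are not, and their reading is None.
At some moment in a run one of cell0, cell1, cell2 may be knocked a few centimetres aside while the robot is not near it.
It also fails if it takes over 210 s, if anything falls off the work surface, if the arm or the gripper's body presses on something with over 40 N, if the wrist force passes 120 N, or if a joint passes its speed limit or range.

ROBOT

A 6-joint arm with a two-finger parallel gripper is mounted at the origin on a cart in front of the work surface, level with it; the furniture and walls round the work are solid. World frame = base frame: x ahead of the robot, y to its left, z up, the work surface at z = 0. Lengths are in m, angles in rad, forces in N, time in s.
With the tool pointing down it reaches from about 0.275 to 1 m from the base axis. Payload 8.4 kg.
Tool frame: the origin (TCP) lies on the centre line of the jaws, within the pads' length; the fingertips stand 17 mm ahead of it and the grasp point (between the pads) lies 2 mm behind it (bot.tcp_to_tips is the z of the fingertips in the tool frame, in m); z points along the fingers, y is the line along which they close (so a half turn about z gives the same grasp; the last joint's range is limited). The gripper opens to 85 mm and grips with 20 to 120 N. Pads are 22 mm wide; open, the fingers measure 114 mm over their backs; the gripper's body (76 mm by 85 mm) begins 54 mm behind the grasp point. The pads swing forward as they close: fully open they stand 13 mm farther back than shut.
Start: joints at [1.196, 0.353, 1.633, -0, 1.155, -0.002], TCP at [0.228, 0.582, 0.248] pointing down, gripper open.
Joint ranges: [-2.63, 2.63], [-0.92, 2.1], [0.06, 2.66], [-1.3, 4.44], [0, 2.69], [-3.02, 3.02]. Speed limits (rad/s): [2.22, 2.22, 2.79, 3.14, 3.14, 3.14].

INTERFACE

Orientations are given as a unit quaternion [x, y, z, w].
In Python, from workcell import bot, hand, kinematics, get_obs, vision, hand_in gives the robot as it stands. The module is installed in compiled form; this text tells all that it offers. Calls block until the motion is done:
- bot.reach(position, orientation): joint-space move of the TCP to a pose.
- bot.servo_line(position, ori=None, velocity=0.15): straight line of the TCP; ori=None keeps the orientation; velocity is the mean speed in m/s.
- bot.goto_joints(angles): joint-space move.
- hand.move_gripper(opening, strength=None): finger opening in m; strength is the grip in N (None keeps the last); returns when the fingers have stopped.
- bot.dwell(seconds).
- kinematics.solve_ik(position, orientation): joint angles nearest the present ones, or None.
- get_obs(): the state.
- vision.read_camera(name): name is "side" or "top"; returns a dict with "frame" (420x560x3 uint8, red, green, blue), "intrinsics" (3x3 intrinsics, pixels), "dist" ([k1, k2, p1, p2, k3] as OpenCV has them; the pictures are not rectified), "view" (4x4, takes a point from world to camera coordinates). Camera axes: x right, y down, z forward; pixel columns grow to the right and rows downward; lengths in m; the calibration is good to about 2 mm. A picture is of the moment at which its call begins. There is no depth.
A pose or a line that the arm cannot do raises bot.IKError and nothing moves.
- hand_in(): hands the job in; it is judged then, once.
The state is a dict: "time_s": time; "joint_pos": joint angles; "joint_vel": joint speeds; "joint_efforts": joint torques, N m; "position": TCP position; "orientation": TCP orientation; "wrist_force": force on the tool from outside, world axes, zero at the start; "ft_torque": the same for the moment, N m; "gripper_width": finger opening in m; "grip_force": force on a finger pad.
Only numpy, scipy, OpenCV 4.12 (cv2) and the standard library are available. Lean on these libraries where they do the work, as an engineer would, in place of code of your own. Each camera call takes 0.05 s, during which the arm holds its last target. There are 200 camera calls.

## Working session

There is one attempt and no reset: what is moved stays moved. The work goes in short steps, each a Python script; the robot and the scene stay as the last script left them, time stands still between calls to the robot, and variables do not carry over. Pictures are saved under pics/ and viewed, at most 14 in all, crops included, and the job is handed in when it is done.

```bash
mkdir -p pics; cat > h.py <<'E'
import numpy as np, cv2
from workcell import bot, hand, kinematics, get_obs, vision, hand_in
from scipy.spatial.transform import Rotation as R
def snap(n,tag):
    c=vision.read_camera(n); cv2.imwrite(f'pics/{tag}.png',c['frame'][:,:,::-1]); np.savez(f'pics/{tag}.npz',**c); return c
def ray(c,uv):
    p=cv2.undistortPoints(np.array([[uv]],float),np.array(c['intrinsics'],float),np.array(c['dist'],float))[0,0]
    V=np.array(c['view']); d=V[:3,:3].T@np.array([p[0],p[1],1]); o=-V[:3,:3].T@V[:3,3]; return o,d
def onz(c,uv,z):
    o,d=ray(c,uv); return o+d*(z-o[2])/d[2]
def proj(c,P):
    V=np.array(c['view']); return cv2.projectPoints(np.array(P,float).reshape(-1,1,3),cv2.Rodrigues(V[:3,:3])[0],V[:3,3],np.array(c['intrinsics'],float),np.array(c['dist'],float))[0][:,0]
def down(yaw): # tool z down, tool y axis at yaw+90deg
    return (R.from_euler('z',yaw)*R.from_euler('x',np.pi)).as_quat()
E
python3 - <<'E'
from h import *
for n in('top','side'):
    c=snap(n,n+'0'); V=c['view']; print(n,-V[:3,:3].T@V[:3,3],V[2,:3])
    big=cv2.resize(c['frame'][:,:,::-1],(800,600),interpolation=cv2.INTER_CUBIC); cv2.imwrite(f'pics/{n}0b.png',big)
o=get_obs();print(o)
print(R.from_quat(o['orientation']).as_matrix())
E
```

```text
top [0.36875923 0.02669439 1.19087349] [ 0.18223651  0.01719116 -0.98310443]
side [ 0.13609144 -0.46896473  0.64080637] [ 0.51859765  0.58822294 -0.62052417]
{'time_s': 0.1, 'joint_pos': array([ 1.19562341e+00,  3.53604129e-01,  1.63406243e+00, -1.80603981e-05,
        1.15520137e+00, -2.41717754e-03]), 'joint_vel': array([ 4.87660700e-04, -2.29074925e-03, -2.00786465e-03,  6.79013475e-04,
       -8.69162312e-05,  3.50522654e-04]), 'joint_efforts': array([ 1.31187426e-03, -6.06358624e+01, -3.42818356e+01,  1.82850931e-04,
        3.90489295e-03,  2.25868553e-05]), 'position': array([0.22747955, 0.58169273, 0.24761984]), 'orientation': array([ 1.85297092e-01,  9.82682340e-01, -6.27855082e-04, -1.11556051e-04]), 'wrist_force': array([-0.25055939,  0.52102671, -0.45634279]), 'ft_torque': array([-0.01889104,  0.00198799,  0.02128578]), 'grip_force': 0.0, 'gripper_width': 0.08524475810751111}
[[-9.31329951e-01  3.64176219e-01 -4.51927765e-04]
 [ 3.64176499e-01  9.31329187e-01 -1.19262218e-03]
 [-1.34311183e-05 -1.27530623e-03 -9.99999187e-01]]
```

View pics/top0b.png

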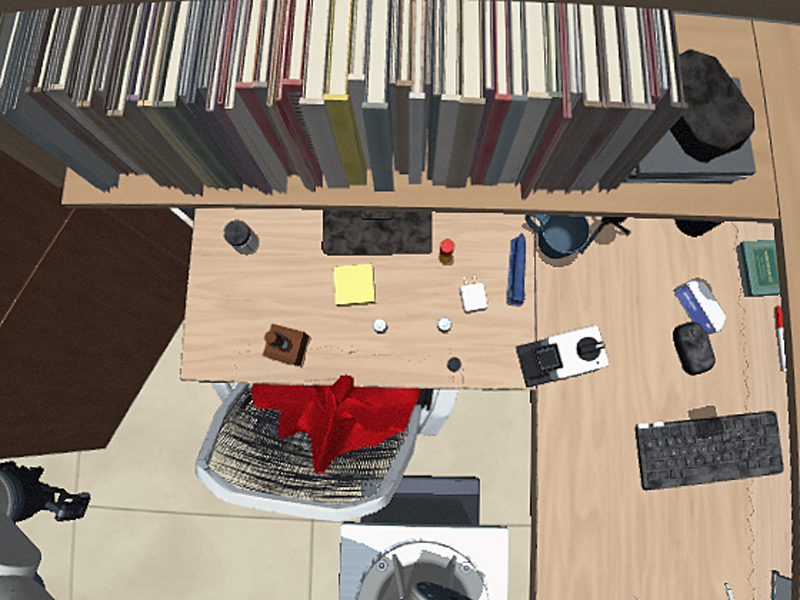

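View pics/side0b.png

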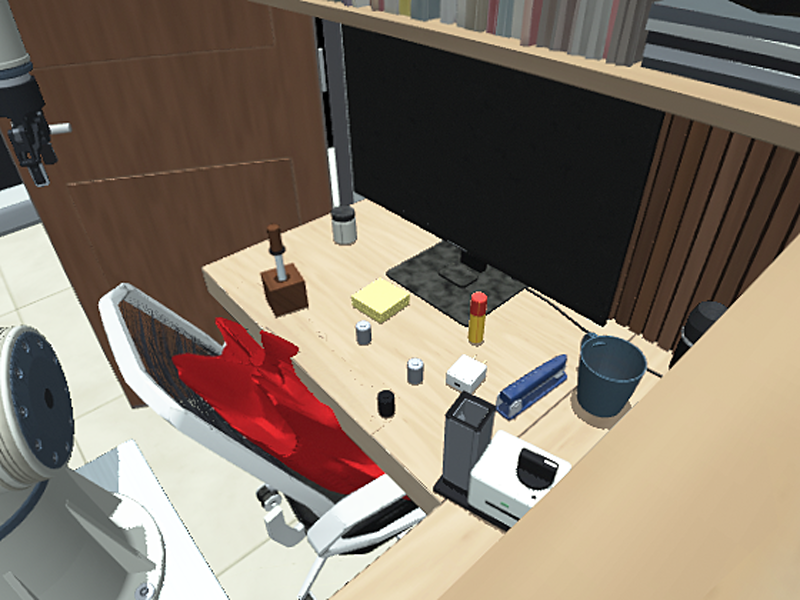

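The top view (800-px scale) shows grey cells at (380,326) and (445,325), the black decoy at (454,364), the tube at (545,357), the knob at (590,348) and the stand at (286,344). So there are two cells. Next I'll zoom in and measure.

```bash
python3 - <<'E'
from h import *
t=np.load('pics/top0.npz'); s=np.load('pics/side0.npz')
def crop(c,x0,y0,w,h,k): return cv2.resize(c['frame'][y0:y0+h,x0:x0+w,::-1],None,fx=k,fy=k,interpolation=cv2.INTER_CUBIC)
a=crop(t,355,220,80,60,5)   # charger top
b=crop(t,175,215,80,60,5)
d=crop(s,295,265,120,90,400/120)
e=crop(s,165,150,120,90,400/120)
cv2.imwrite('pics/comp.png',np.vstack([np.hstack([a,b]),np.hstack([d,e])]))
# cells
f=t['frame'].astype(int)
for (u,v) in[(266,228),(311,227)]:
    z=f[v-9:v+10,u-9:u+10]; m=(z.max(2)-z.min(2)<25)&(z.max(2)>120)
    n,l,st,ce=cv2.connectedComponentsWithStats(m.astype(np.uint8)); i=1+st[1:,4].argmax(); uv=ce[i]+[u-9,v-9]
    print(st[i],uv,onz(t,uv,.034))
print(onz(t,(266,228),0.034), onz(t,(382,250),.14),onz(t,(413,244),.1), onz(t,(192,236),.155))
E
```

```text
[ 4  4 10  9 59] [265.25423729 226.79661017] [0.53036734 0.09761845 0.034     ]
[ 4  4 10  8 55] [310.8        225.76363636] [ 0.5362139  -0.02750351  0.034     ]
[0.52707971 0.09545524 0.034     ] [ 0.46406414 -0.20044399  0.14      ] [ 0.48474606 -0.29062911  0.1       ] [0.4859094  0.27088481 0.155     ]
```

View pics/comp.png

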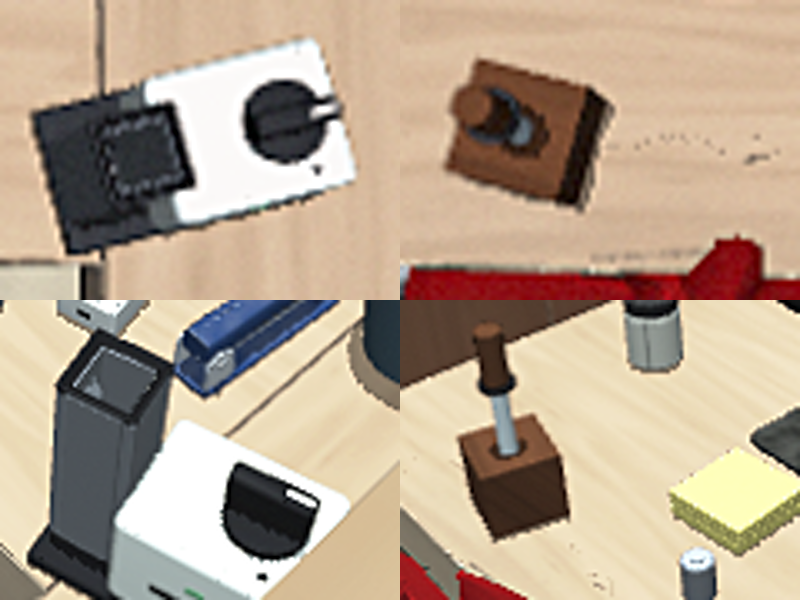

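The charger, tube, knob, stand and rod are all visible in the crops. I'll turn the corner pixels into positions and fine-check them by projecting back.

```bash
python3 - <<'E'
from h import *
t=np.load('pics/top0.npz'); s=np.load('pics/side0.npz')
T=lambda x,y,z: onz(t,(355+(x+.5)/5-.5,220+(y+.5)/5-.5),z)
S=lambda x,y,z: onz(s,(295+(x)/3.333-.4,265+(y-300)/3.333-.4),z)
T2=lambda x,y,z: onz(t,(175+(x-400)/5-.4,215+y/5-.4),z)
S2=lambda x,y,z: onz(s,(165+(x-400)/3.333-.4,150+(y-300)/3.333-.4),z)
p=lambda *a:print(*[np.round(v,4) for v in a])
H=[T(143,80,.08),T(318,38,.08),T(355,180,.08),T(177,223,.08)]; p('housing',*H)
for a,b in((1,0),(2,3)): d=H[b]-H[a]; print('yaw x',np.degrees(np.arctan2(d[1],d[0])),np.linalg.norm(d))
p('mouth T',T(145,152,.14)); M=[S(97,335,.14),S(173,368,.14),S(135,410,.14),S(57,385,.14)]; p('mouth S',*M,np.mean(M,0))
p('knob disc T',T(286,121,.088)); p('knob S disc',S(268,512,.088))
p('bar ends T',T(335,103,.112),T(252,132,.112),' S white',S(318,490,.112),S(300,497,.112))
p('S bar ends',S(240,465,.112),S(316,492,.112))
p('handle top',T2(474,104,.165),S2(488,326,.165)); p('flange',S2(497,387,.117))
C=[T2(475,60,.06),T2(597,88,.06),T2(565,205,.06),T2(448,165,.06)];p('stand T',*C,np.mean(C,0))
C=[S2(457,437,.06),S2(503,410,.06),S2(562,445,.06),S2(470,480,.06)];p('stand S',*C)
p('hole S',S2(508,450,.06))
# projections to check: cells
f=s['frame'].astype(int)
for P in ([.530,.0976,.036],[.536,-.0275,.036]): print(proj(s,P))
# red/yellow masks of mouth: dark lip blob in the top view
g=t['frame'][220:280,355:435].max(2); m=((g<40)).astype(np.uint8)
print('\n'.join(''.join('%4d'%v for v in r) for r in g[17:44,16:42]))
E
```

```text
Traceback (most recent call last):
numpy._core._exceptions._UFuncNoLoopError: ufunc 'multiply' did not contain a loop with signature matching types (dtype('<U7'), dtype('float64')) -> None
```

```bash
python3 - <<'E'
from h import *
t=np.load('pics/top0.npz'); s=np.load('pics/side0.npz')
T=lambda x,y,z: onz(t,(355+(x+.5)/5-.5,220+(y+.5)/5-.5),z)
S=lambda x,y,z: onz(s,(295+(x)/3.333-.4,265+(y-300)/3.333-.4),z)
T2=lambda x,y,z: onz(t,(175+(x-400)/5-.4,215+y/5-.4),z)
S2=lambda x,y,z: onz(s,(165+(x-400)/3.333-.4,150+(y-300)/3.333-.4),z)
p=lambda *a:print(*[v if isinstance(v,str) else np.round(v[:2],4) for v in a])
H=[T(143,80,.08),T(318,38,.08),T(355,180,.08),T(177,223,.08)]; p('housing',*H)
for a,b in((1,0),(2,3)): d=H[b]-H[a]; print('yaw x',np.degrees(np.arctan2(d[1],d[0])),np.linalg.norm(d))
p('mouth T',T(145,152,.14)); M=[S(97,335,.14),S(173,368,.14),S(135,410,.14),S(57,385,.14)]; p('mouth S',*M,np.mean(M,0))
p('knob disc T',T(286,121,.088)); p('knob S disc',S(268,512,.088))
p('bar ends T',T(335,103,.112),T(252,132,.112),' S white',S(318,490,.112),S(300,497,.112))
p('S bar ends',S(240,465,.112),S(316,492,.112))
p('handle top',T2(474,104,.165),S2(488,326,.165)); p('flange',S2(497,387,.117))
C=[T2(475,60,.06),T2(597,88,.06),T2(565,205,.06),T2(448,165,.06)];p('stand T',*C,np.mean(C,0))
C=[S2(457,437,.06),S2(503,410,.06),S2(562,445,.06),S2(470,480,.06)];p('stand S',*C)
p('hole S',S2(508,450,.06))
def crop(c,x0,y0,w,h,k): return cv2.resize(c['frame'][y0:y0+h,x0:x0+w,::-1],None,fx=k,fy=k,interpolation=cv2.INTER_NEAREST)
cv2.imwrite('pics/comp2.png',np.hstack([cv2.convertScaleAbs(crop(t,370,230,60,60,6.6667),alpha=2),cv2.convertScaleAbs(crop(s,305,270,90,90,400/90),alpha=1.8)]))
E
```

```text
housing [ 0.5076 -0.2171] [ 0.532  -0.3117] [ 0.4568 -0.3296] [ 0.4327 -0.2342]
yaw x 104.43609535043551 0.09770207557746759
yaw x 104.14917996846819 0.09844531506895933
mouth T [ 0.4641 -0.2045]
mouth S [ 0.4745 -0.1829] [ 0.487 -0.224] [ 0.4533 -0.2289] [ 0.436  -0.1922] [ 0.4627 -0.207 ]
knob disc T [ 0.4865 -0.2909]
knob S disc [ 0.4884 -0.2927]
bar ends T [ 0.4937 -0.3099] [ 0.478  -0.2662]  S white [ 0.5011 -0.3092] [ 0.4913 -0.3056]
S bar ends [ 0.4844 -0.2739] [ 0.4994 -0.3092]
handle top [0.4861 0.2751] [0.4897 0.278 ]
flange [0.4848 0.2714]
stand T [0.5221 0.3015] [0.5086 0.2339] [0.4451 0.2478] [0.4647 0.3126] [0.4851 0.274 ]
stand S [0.4625 0.312 ] [0.5089 0.3195] [0.518  0.2468] [0.442  0.2564]
hole S [0.4833 0.2697]
```

View pics/comp2.png

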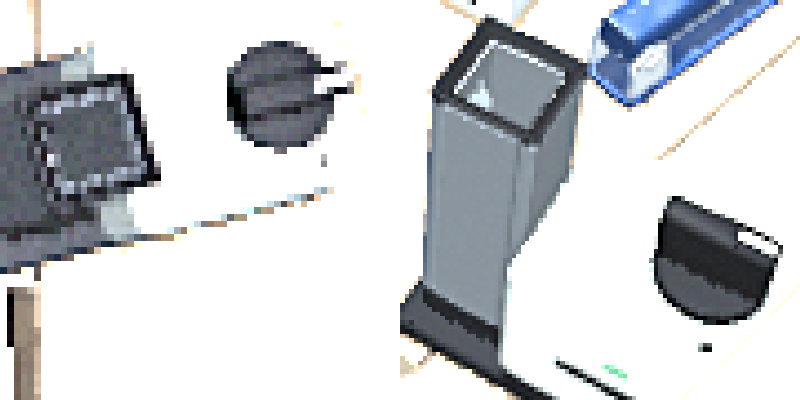

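Exact mouth corners are visible: about (28,95), (135,72), (160,180), (50,202) in the left panel and (490,17), (583,65), (537,142), (433,97) in the right. Next I'll refine these and pick up cell1.

```bash
cat >> h.py <<'E'
def cells(tag):
    "grey discs near the desk centre in the top view -> xy of cell tops"
    c=snap('top',tag); f=c['frame'].astype(int); out=[]
    m=((f.max(2)-f.min(2)<25)&(f.max(2)>120)).astype(np.uint8)
    n,l,st,ce=cv2.connectedComponentsWithStats(m)
    for i in range(1,n):
        if 25<st[i,4]<110 and max(st[i,2:4])<14:
            P=onz(c,ce[i],.034)
            if .40<P[0]<.75 and -.15<P[1]<.35: out.append((P[:2].round(4).tolist(),int(st[i,4])))
    return out
def pose(p,ax):  # tool down, jaw line along heading ax (rad); choose the half-turn with the easier wrist
    best=None
    for k in(-1,0,1):
        q=down(ax-np.pi/2+k*np.pi); j=kinematics.solve_ik(p,q)
        if j is not None and (best is None or abs(j[5])<abs(best[1][5])): best=(q,j)
    return best
def st(msg=''):
    o=get_obs(); print(msg,round(o['time_s'],2),'p',np.round(o['position'],4),'F',np.round(o['wrist_force'],1),'w',round(o['gripper_width'],4),'g',round(float(o['grip_force']),1)); return o
E
python3 - <<'E'
from h import *
t=np.load('pics/top0.npz'); s=np.load('pics/side0.npz')
T=lambda x,y,z: onz(t,(370+x/6.6667-.5,230+y/6.6667-.5),z)
S=lambda x,y,z: onz(s,(305+(x-400)/4.4444-.5,270+y/4.4444-.5),z)
A=np.array([T(*c,.14) for c in((28,95),(135,72),(160,180),(50,202))]); B=np.array([S(*c,.14) for c in((490,17),(583,65),(537,142),(433,97))])
print(A[:,:2].round(4),A.mean(0),np.linalg.norm(np.roll(A,1,0)-A,axis=1)); print(B[:,:2].round(4),B.mean(0),np.linalg.norm(np.roll(B,1,0)-B,axis=1))
for a,b in((S(672,198,.112),S(780,240,.112)),(T(243,80,.112),T(340,66,.112)),(T(240,118,.112),T(355,85,.112))): d=a-b; print(a[:2],b[:2],np.degrees(np.arctan2(d[1],d[0])))
print(cells('c1'))
sc=lambda P:print(P[:2],proj(s,[*P[:2],.034]))
sc([.5304,.0976]);sc([.5362,-.0275])
f=s['frame'].astype(int); m=((f.max(2)-f.min(2)<25)&(f.max(2)>120)).astype(np.uint8)
n,l,q,ce=cv2.connectedComponentsWithStats(m)
for i in range(1,n):
    if 230<ce[i][0]<310 and 215<ce[i][1]<280 and q[i,4]>20: print(q[i],ce[i])
for p,a in(([.536,-.0275,.12],np.radians(76)),([.464,-.205,.3],np.radians(14)),([.486,.274,.2],0)):
    r=pose(p,a); print(None if r is None else r[1].round(2))
E
```

```text
[[ 0.4792 -0.1798]
 [ 0.4887 -0.2203]
 [ 0.4485 -0.2291]
 [ 0.4395 -0.1877]] [ 0.46397135 -0.20421455  0.14      ] [0.04046304 0.04154882 0.04116539 0.04233354]
[[ 0.4788 -0.1813]
 [ 0.4874 -0.2218]
 [ 0.4479 -0.2344]
 [ 0.4345 -0.1943]] [ 0.46213056 -0.20795232  0.14      ] [0.04614399 0.04144303 0.04150384 0.04232898]
[ 0.48342021 -0.27282344] [ 0.49809414 -0.31135392] 110.84880190061692
[ 0.48957083 -0.26887898] [ 0.49569814 -0.3070976 ] 99.10830887593296
[ 0.47489374 -0.26740273] [ 0.48843986 -0.31280865] 106.61162052104318
[([0.5304, 0.0973], 59), ([0.536, -0.0274], 56)]
[0.5304, 0.0976] [[253.08290417 226.8892397 ]]
[0.5362, -0.0275] [[289.77358078 253.36196283]]
[249 224   9   8  42] [253.35714286 227.21428571]
[285 250  11   9  49] [289.91836735 253.73469388]
[-0.05  0.38  1.93  0.    0.83 -1.38]
[-0.42  0.12  1.82  0.    1.2  -0.66]
[ 0.51  0.3   1.82 -0.    1.01  0.51]
```

```bash
cat >> h.py <<'E'
MOUTH=np.array([.4633,-.2055]); CYAW=np.radians(104.3)
def pick(xy,ax,z=.030):
    q=pose([*xy,.15],ax)[0]
    bot.reach([*xy,.15],q); hand.move_gripper(.055,40); bot.servo_line([*xy,z+.03],velocity=.15); bot.servo_line([*xy,z],velocity=.06)
    hand.move_gripper(0.0,40); st('grip'); bot.servo_line([*xy,.22],velocity=.2); return st('lifted')
def over(xy,z=.22,ax=CYAW-np.pi/2):
    q=pose([*xy,z],ax)[0]; bot.reach([*xy,z],q)
def lower(z0,zend,fmax,step=.002,v=.03):
    "step down until the upward force passes fmax"
    p=np.array(get_obs()['position']); p[2]=z0
    b=get_obs()['wrist_force'][2]; fm=0
    while p[2]>zend+1e-6:
        p[2]=max(p[2]-step,zend); bot.servo_line(p,velocity=v); f=get_obs()['wrist_force'][2]-b; fm=max(fm,f)
        if f>fmax: break
    st('lower end f=%.1f max=%.1f base=%.1f'%(f,fm,b)); return p[2]
E
python3 - <<'E'
from h import *
bot.reach([.45,.15,.25],pose([.45,.15,.25],np.radians(76))[0]); st()
pick([.536,-.0275],np.radians(76))
over(MOUTH,.22); st('over')
bot.servo_line([*MOUTH,.178],velocity=.1)
snap('side','ins1'); snap('top','ins1t')
lower(.178,.160,15)
c=snap('side','ins1b')
f=np.hstack([cv2.resize(np.load(f'pics/{n}.npz')['frame'][200:350,y:y+100,::-1],(400,600),interpolation=cv2.INTER_CUBIC) for n,y in(('ins1',280),('ins1b',280))]); cv2.imwrite('pics/v1.png',f)
E
```

```text
1.92 p [0.4501 0.1507 0.2501] F [-0.3  0.5 -0.4] w 0.0849 g 0.0
grip 4.98 p [ 0.5363 -0.0275  0.0305] F [-1.5 -0.   5.3] w 0.0246 g 39.2
lifted 6.08 p [ 0.5352 -0.0274  0.2189] F [ 0.1 -0.1 -2.1] w 0.0246 g 39.2
over 6.88 p [ 0.4633 -0.2051  0.2194] F [ 0.8  0.5 -0.3] w 0.0248 g 39.2
lower end f=-0.7 max=0.0 base=0.4 9.79 p [ 0.4639 -0.2054  0.1599] F [ 0.7  0.2 -0.3] w 0.0246 g 39.2
```

View pics/v1.png

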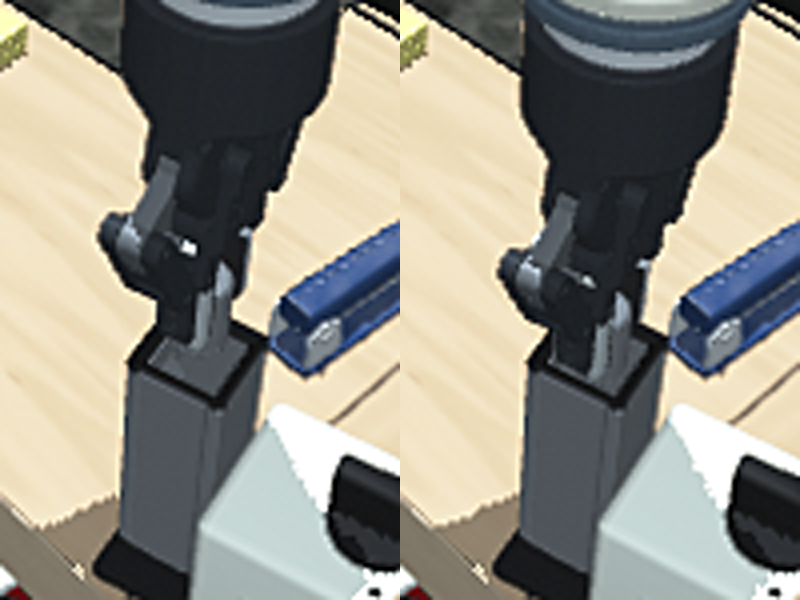

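The cell's lower end is in the mouth with no resistance. I'll release it, press it flush with closed fingers, and check on the second cell.

```bash
cat >> h.py <<'E'
def letgo_and_push(zend=.1585):
    hand.move_gripper(.045,40); p=np.array(get_obs()['position']); bot.servo_line([*MOUTH,.20],velocity=.1)
    hand.move_gripper(0.0,40); bot.servo_line([*MOUTH,.178],velocity=.1); lower(.178,zend,30)
    bot.servo_line([*MOUTH,.24],velocity=.2)
E
python3 - <<'E'
from h import *
letgo_and_push()
bot.reach([.40,-.05,.28],pose([.40,-.05,.28],CYAW-np.pi/2)[0])
print(cells('c2')); c=snap('side','c2s')
f=np.hstack([cv2.resize(c['frame'][200:350,280:380,::-1],(400,600),interpolation=cv2.INTER_CUBIC),cv2.resize(np.load('pics/c2.npz')['frame'][190:280,340:400,::-1],(400,600),interpolation=cv2.INTER_CUBIC)]); cv2.imwrite('pics/v2.png',f); st()
E
```

```text
lower end f=2.0 max=2.0 base=0.7 14.09 p [ 0.4632 -0.2055  0.1587] F [ 1.4 -1.8  2.7] w 0.0002 g 1.6
[([0.5303, 0.0971], 59)]
 15.47 p [ 0.4006 -0.0509  0.2794] F [ 0.9 -1.  -0.2] w -0.0001 g 0.0
```

View pics/v2.png

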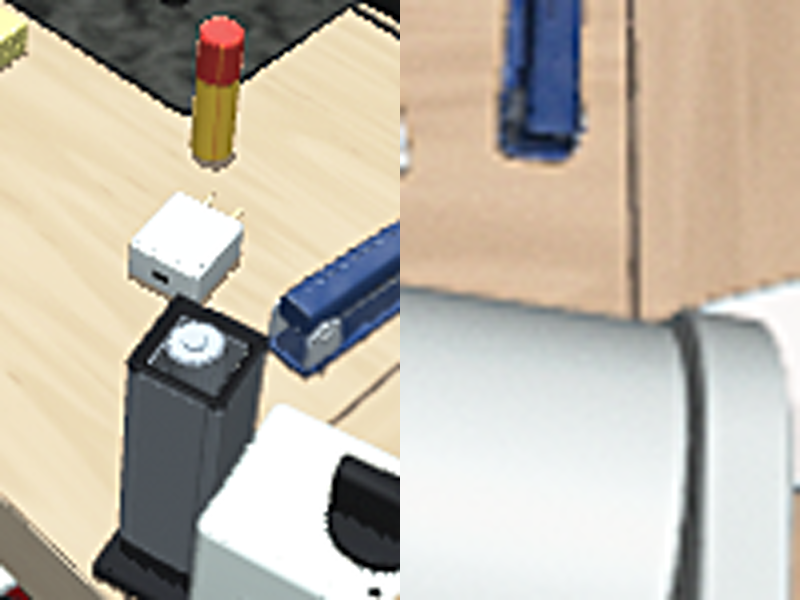

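Cell 1 sits flush in the mouth, button up. The second cell is still at (0.530, 0.097).

```bash
python3 - <<'E'
from h import *
bot.reach([.45,.05,.25],pose([.45,.05,.25],np.radians(90))[0])
c=cells('c3'); print(c); xy=c[0][0]
hand.move_gripper(.055,80)
q=pose([*xy,.15],np.pi/2)[0]
bot.reach([*xy,.15],q); bot.servo_line([*xy,.060]); bot.servo_line([*xy,.030],velocity=.06)
hand.move_gripper(0.0,80); st('grip'); bot.servo_line([*xy,.24],velocity=.2)
over(MOUTH,.24); bot.servo_line([*MOUTH,.182],velocity=.1); st('over')
lower(.182,.160,40); letgo_and_push()
bot.reach([.40,-.05,.28],pose([.40,-.05,.28],CYAW-np.pi/2)[0]); c=snap('side','c4s'); 
f=np.hstack([cv2.resize(c['frame'][200:350,280:380,::-1],(400,600),interpolation=cv2.INTER_CUBIC),cv2.resize(c['frame'][130:250,160:240,::-1],(400,600),interpolation=cv2.INTER_CUBIC)]); cv2.imwrite('pics/v3.png',f); st()
E
```

```text
[]Traceback (most recent call last):
  File "<stdin>", line 3, in <module>
IndexError: list index out of range
```

The arm hid the cell from the top camera, so I'll look from the earlier clear pose.

```bash
python3 - <<'E'
from h import *
bot.reach([.40,-.05,.28],pose([.40,-.05,.28],np.radians(14.3))[0])
c=cells('c3b'); print(c); xy=c[0][0]
hand.move_gripper(.055,80)
q=pose([*xy,.15],np.pi/2)[0]
bot.reach([*xy,.15],q); bot.servo_line([*xy,.060]); bot.servo_line([*xy,.030],velocity=.06)
hand.move_gripper(0.0,80); o=st('grip'); 
assert .02<o['gripper_width']<.03
bot.servo_line([*xy,.24],velocity=.2)
over(MOUTH,.24); bot.servo_line([*MOUTH,.182],velocity=.1); st('over')
lower(.182,.160,40); letgo_and_push()
bot.reach([.40,-.05,.28],pose([.40,-.05,.28],CYAW-np.pi/2)[0]); c=snap('side','c4s'); 
f=np.hstack([cv2.resize(c['frame'][200:350,280:380,::-1],(400,600),interpolation=cv2.INTER_CUBIC),cv2.resize(c['frame'][130:250,160:240,::-1],(400,600),interpolation=cv2.INTER_CUBIC)]); cv2.imwrite('pics/v3.png',f); st()
E
```

```text
[([0.5304, 0.097], 60)]
grip 20.93 p [0.5307 0.0971 0.0306] F [-1.4 -0.3  5. ] w 0.0234 g 78.2
over 24.04 p [ 0.4637 -0.2054  0.1823] F [ 0.7  0.4 -0.8] w 0.0231 g 78.4
lower end f=1.4 max=4.0 base=-0.8 26.79 p [ 0.4632 -0.2051  0.1596] F [ 1.3 -0.5  0.7] w 0.0233 g 78.7
lower end f=12.3 max=12.3 base=-0.2 31.05 p [ 0.4659 -0.2064  0.1605] F [ 4.3 -0.4 12.1] w -0.0003 g 6.0
 32.38 p [ 0.4005 -0.0508  0.2794] F [-0.1  1.   0.4] w -0.0004 g 0.0
```

View pics/v3.png

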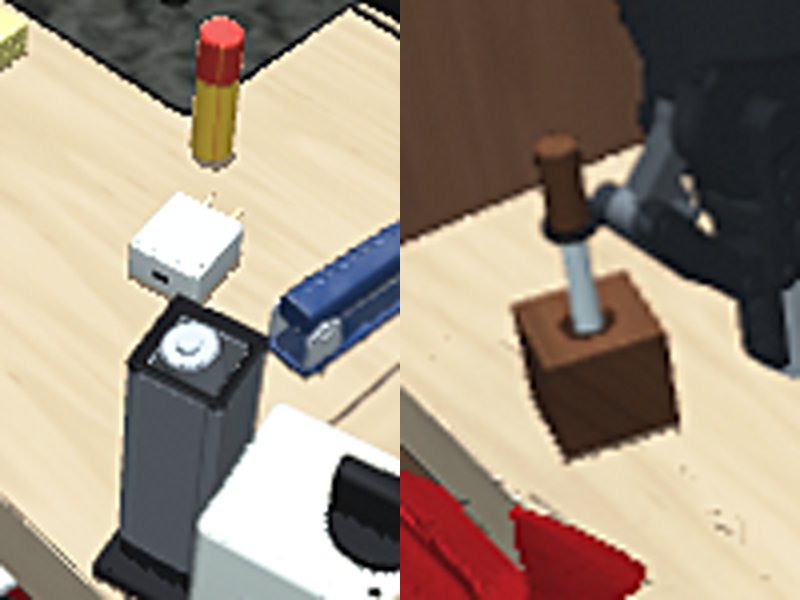

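Both cells are in the tube, button up, and the upper one is nearly flush. The rod stands upright in its stand. Next I'll take the rod.

```bash
python3 - <<'E'
from h import *
xy=[.486,.274]; ax=CYAW-np.pi/2
hand.move_gripper(.06,100)
q=pose([*xy,.26],ax)[0]; bot.reach([*xy,.26],q); bot.servo_line([*xy,.18],velocity=.1); o=st(); bot.servo_line([*xy,.142],velocity=.05); st('at')
hand.move_gripper(0.0,100); o=st('grip'); assert .017<o['gripper_width']<.027
bot.servo_line([*xy,.25],velocity=.08); st('up'); bot.servo_line([*xy,.31],velocity=.1)
bot.reach([*MOUTH,.31],q); st('over tube')
s=snap('side','r1'); t=snap('top','r1t')
cv2.imwrite('pics/v4.png',np.hstack([cv2.resize(s['frame'][190:340,280:380,::-1],(400,600),interpolation=cv2.INTER_CUBIC),cv2.resize(s['frame'][130:250,160:240,::-1],(400,600),interpolation=cv2.INTER_CUBIC)]))
E
```

```text
35.2 p [0.4864 0.2741 0.1806] F [0.1 0.1 1.2] w 0.06 g 0.0
at 36.11 p [0.4862 0.2741 0.1422] F [-0.2  0.6 -0.2] w 0.0597 g 0.0
grip 36.56 p [0.4863 0.2742 0.1425] F [-0.9 -0.8  5.3] w 0.02 g 97.5
up 38.06 p [0.4857 0.2739 0.2494] F [ 1.1 -0.2 -1.7] w 0.0202 g 97.7
over tube 40.56 p [ 0.4637 -0.2048  0.31  ] F [-1.   0.1 -1. ] w 0.0199 g 97.7
```

View pics/v4.png

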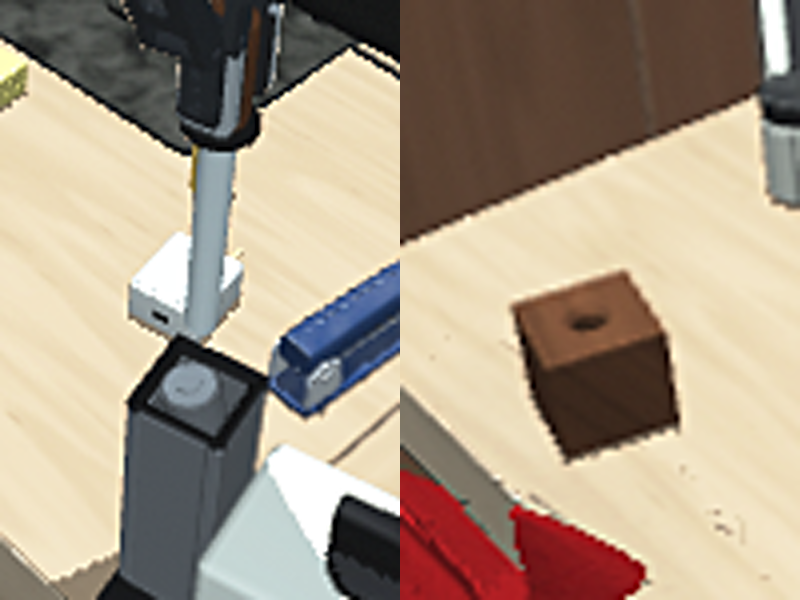

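The rod hangs over the mouth; its tip is at about side pixel (330.5,273). I'll compute any lean, then press.

```bash
python3 - <<'E'
from h import *
s=np.load('pics/r1.npz'); print('proj tip',proj(s,[.4637,-.2048,.178]), 'tip', onz(s,(330.1,272.9),.178)); print('hole',onz(s,(197.2,193.7),.06))
lower(.31,.2145,70,step=.004,v=.05)
bot.dwell(.3); o=st('end')
p=np.array(o['position'])
if o['wrist_force'][2]<20: lower(p[2],.206,35,step=.001); bot.dwell(.4); st('pressed')
E
```

```text
proj tip [[330.19143193 270.45671127]] tip [ 0.4597634  -0.20828066  0.178     ]
hole [0.48574417 0.27278646 0.06      ]
lower end f=6.4 max=11.2 base=-0.8 46.66 p [ 0.4644 -0.2047  0.2149] F [ 2.2 -1.   5.5] w 0.0201 g 98.4
end 46.96 p [ 0.4644 -0.2047  0.2149] F [ 2.2 -0.1  5.6] w 0.0204 g 98.4
lower end f=36.8 max=36.8 base=5.6 48.46 p [ 0.4666 -0.2056  0.2134] F [-5.6  1.4 42.3] w 0.02 g 102.5
pressed 48.86 p [ 0.4666 -0.2056  0.2134] F [-5.4  1.2 42.2] w 0.0201 g 102.5
```

The stack met a hard stop at exactly the packed height (42 N). Now the rod goes back.

```bash
python3 - <<'E'
from h import *
q=get_obs()['orientation']; 
bot.servo_line([*MOUTH,.31],velocity=.1)
xy=np.array([.486,.2738]); bot.reach([*xy,.31],pose([*xy,.31],CYAW-np.pi/2)[0]); bot.servo_line([*xy,.205],velocity=.1); st('above')
s=snap('side','r2'); t=snap('top','r2t')
z=lower(.205,.143,12,step=.003,v=.05)
s2=snap('side','r3')
cv2.imwrite('pics/v5.png',np.hstack([cv2.resize(c['frame'][130:250,160:240,::-1],(400,600),interpolation=cv2.INTER_CUBIC) for c in(s,s2)]))
E
```

```text
above 52.97 p [0.4864 0.2741 0.2057] F [ 0.1  0.3 -0.5] w 0.0199 g 97.7
lower end f=-0.4 max=1.0 base=-1.3 58.32 p [0.4863 0.274  0.1429] F [-0.2 -0.2 -1.7] w 0.0197 g 97.7
```

View pics/v5.png

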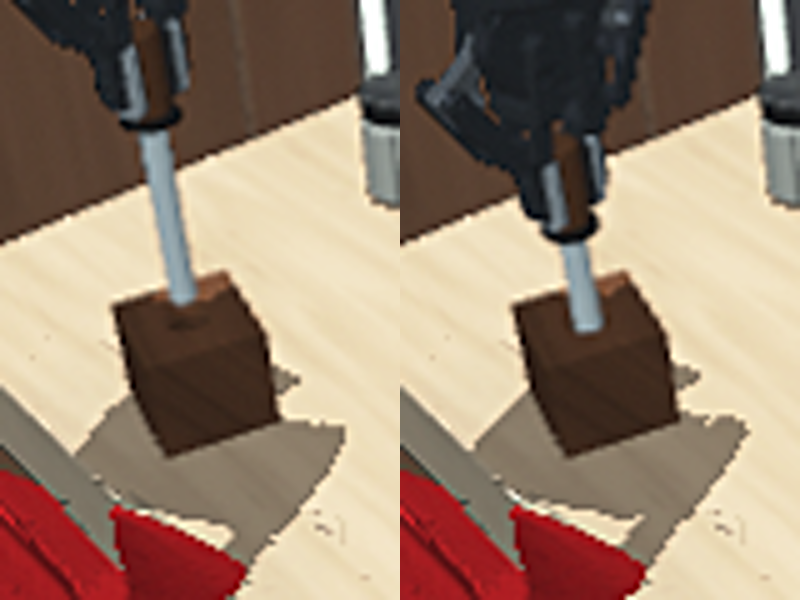

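The rod is in its hole. I'll release it and go to the knob.

```bash
python3 - <<'E'
from h import *
hand.move_gripper(.06,60); st('rel'); p=get_obs()['position']; bot.servo_line([p[0],p[1],.27],velocity=.12)
K=[.4868,-.2922]; a0=np.radians(16)
over(K,.20,a0); hand.move_gripper(.045,60); bot.servo_line([*K,.14],velocity=.1); lower(.14,.111,8,step=.004,v=.06)
hand.move_gripper(0,60); o=st('grip knob'); assert .01<o['gripper_width']<.02
for d in np.arange(.15,1.31,.15):
    q=pose([*K,.111],a0-d)[0]; bot.reach([*K,.111],q); o=get_obs(); print(round(d,2),np.round(o['ft_torque'],2),np.round(o['wrist_force'],1),o['joint_pos'][5].round(3))
    if abs(o['ft_torque'][2])>1.0: break
bot.dwell(.4)
hand.move_gripper(.045,60); bot.servo_line([*K,.22],velocity=.15)
bot.reach([.35,0.1,.33],pose([.35,.1,.33],0)[0]); st('away')
t=snap('top','k'); s=snap('side','k_s')
cv2.imwrite('pics/v6.png',np.hstack([cv2.resize(s['frame'][260:350,295:385,::-1],(400,400)),cv2.resize(s['frame'][140:230,160:250,::-1],(400,400))]))
E
```

```text
rel 58.83 p [0.4864 0.274  0.1431] F [-0.2 -0.1 -0.3] w 0.06 g 0.0
lower end f=-0.8 max=0.3 base=0.7 65.14 p [ 0.4871 -0.2924  0.111 ] F [ 0.  -0.5 -0.1] w 0.045 g 0.0
grip knob 65.53 p [ 0.4869 -0.2924  0.1112] F [-2.1  0.4  5.1] w 0.0128 g 58.9
0.15 [-0.15  0.24  0.11] [-0.9 -0.7  3.7] -0.676
0.3 [-0.26  0.16  0.11] [-1.9 -0.6  5.6] -0.529
0.45 [-0.29  0.1   0.03] [-1.2 -1.3  5.1] -0.379
0.6 [-0.23  0.01 -0.01] [-0.9 -0.5  4.3] -0.231
0.75 [-0.35 -0.05 -0.02] [-1.2 -0.6  4.5] -0.083
0.9 [-0.42 -0.16 -0.11] [ 0.8 -1.2  4.7] 0.066
1.05 [-0.5  -0.25 -0.13] [ 0.3 -2.   5.1] 0.216
1.2 [-0.65 -0.41 -0.13] [ 1.4 -3.7  5.4] 0.367
away 70.92 p [0.3504 0.0996 0.3298] F [-0.1 -0.5  0.8] w 0.045 g 0.0
```

View pics/v6.png

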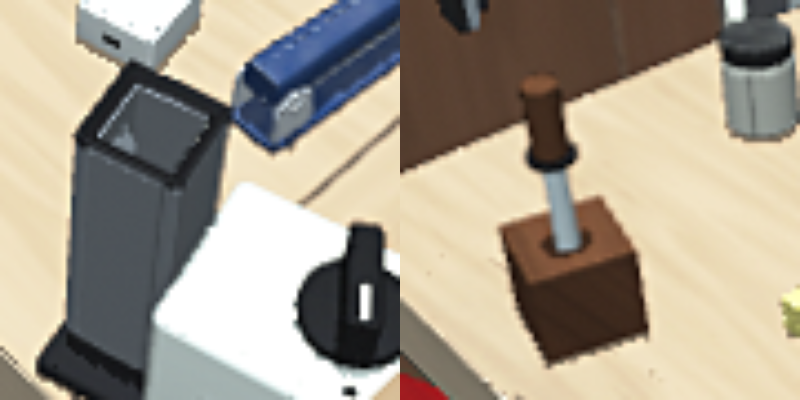

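The knob has turned: its mark now faces the camera, near (365,300) in the left panel. The rod stands in its stand. Now I'll measure the knob angle.

```bash
python3 - <<'E'
from h import *
s=np.load('pics/k_s.npz'); t=np.load('pics/k.npz')
S=lambda x,y: onz(s,(295+x/4.4444-.5,260+y/4.4444-.5),.112)
for a,b in(((365,226),(365,322)),((352,226),(348,320)),((380,228),(380,320)),((366,284),(365,320))):
    d=S(*b)-S(*a); print(S(*a)[:2],S(*b)[:2],np.degrees(np.arctan2(d[1],d[0])))
cv2.imwrite('pics/v7.png',np.hstack([cv2.convertScaleAbs(cv2.resize(c['frame'][y:y+40,x:x+40,::-1],(400,400),interpolation=cv2.INTER_CUBIC),alpha=2) for c,x,y in((t,393,225),(s,358,302))]))
E
```

```text
[ 0.5026829  -0.28052035] [ 0.46954519 -0.3063812 ] -142.03132531648305
[ 0.49907678 -0.27719297] [ 0.46571916 -0.30172254] -143.6710381930734
[ 0.50611456 -0.28492385] [ 0.47415871 -0.30952826] -142.4055307809826
[ 0.48253677 -0.29669059] [ 0.4702026  -0.30586731] -143.35047863925084
```

View pics/v7.png

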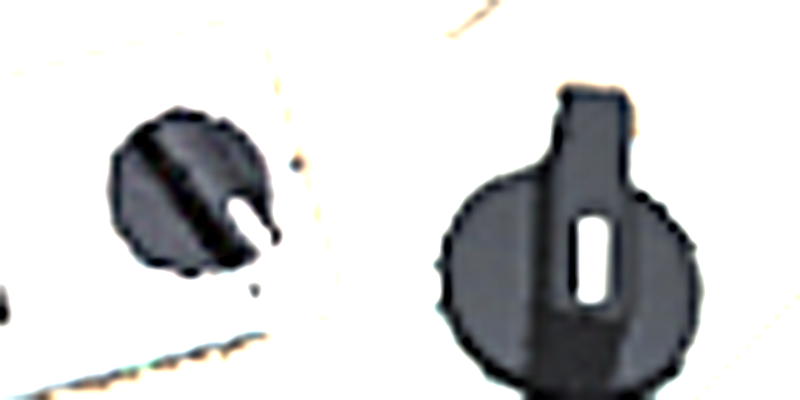

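The bar's mark heads −142.5°, about 1.17 to 1.2 rad from off. I'll nudge it once more against the stop, watching the response, and then hand in.

```bash
python3 - <<'E'
from h import *
K=[.4868,-.2922]; a0=np.radians(-52.8)
over(K,.20,a0); bot.servo_line([*K,.14],velocity=.1); lower(.14,.111,8,step=.004,v=.06)
hand.move_gripper(0,60); st('grip')
for d in(0,.06,.12,.18):
    bot.reach([*K,.111],pose([*K,.111],a0-d)[0]); o=get_obs(); print(d,np.round(o['ft_torque'],2),o['joint_efforts'][5].round(3),o['joint_pos'][5].round(3))
    if abs(o['ft_torque'][2])>1: break
hand.move_gripper(.045,60); bot.servo_line([*K,.22],velocity=.15)
bot.reach([.35,0.1,.33],pose([.35,.1,.33],0)[0]); st('away')
snap('top','k2'); s=snap('side','k2_s')
cv2.imwrite('pics/v8.png',np.hstack([cv2.resize(s['frame'][260:350,310:400,::-1],(400,400)),cv2.resize(s['frame'][140:320,160:340,::-1],(400,400))]))
E
```

```text
lower end f=-0.8 max=0.7 base=0.3 75.38 p [ 0.4872 -0.2922  0.111 ] F [-0.4 -0.5 -0.5] w 0.0449 g 0.0
grip 75.76 p [ 0.4874 -0.2925  0.1113] F [-0.2 -1.2  3.1] w 0.0128 g 60.2
0 [-0.26 -0.37 -0.07] -0.107 0.378
0.06 [-0.26 -0.58  1.04] 1.364 0.436
away 79.13 p [0.3504 0.0996 0.3298] F [-0.6  0.8  0. ] w 0.0453 g 0.0
```

View pics/v8.png

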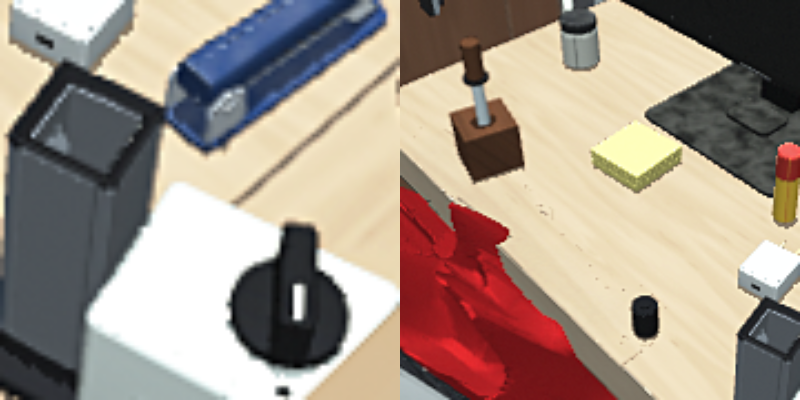

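The torque rose to 1 N m, so the knob is at its end stop. The rod is in its stand, no grey cell is left on the desk, and the bystanders are where they were.

```bash
python3 -c "
from h import *
print(hand_in())"
```

```text
the job is handed in; nothing more can be done
None
```

I handed the job in at about 79 s of the 210 s limit; the judge's verdict was not shown. Both cells present are packed to the bottom of the tube, button up (42 N press), the rod is back in its stand, and the knob is at its end stop.

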